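# Fit a new air filter element, hook the cover on and snap its clips shut

### The arm

A 6-joint arm with a two-finger parallel gripper is mounted at the origin on the work surface. World frame = base frame: x ahead of the robot, y to its left, z up, the work surface at z = 0. Lengths are in mm, angles in rad, forces in N, time in s.
With the tool pointing down it reaches from about 350 to 775 mm from the base axis. Payload 7.3 kg.
Tool frame: the origin (TCP) lies on the front face of the gripper's body, between the roots of the fingers; the fingertips stand 66 mm ahead of it and the grasp point (between the pads) lies 47 mm ahead of it (bot.tcp_to_grasp is the z of the grasp point in the tool frame, in mm); z points along the fingers, y is the direction in which the jaws open and shut (so a half turn about z gives the same grasp; the last joint's range is limited). The gripper opens to 92 mm and grips with 3 to 60 N. Pads are 19 mm wide; open, the fingers measure 130 mm over their backs; the gripper's body (75 mm by 190 mm) begins 47 mm behind the grasp point.
Start: joints at [-1.423, 0.342, 1.524, -0, 1.275, -0.146], TCP at [152.057, -502.511, 292.241] pointing down, gripper open.
Joint ranges: [-2.53, 2.53], [-0.77, 2.02], [0.04, 2.7], [-1, 4.14], [0.28, 2.66], [-3.11, 3.11]. Speed limits (rad/s): [2.57, 2.57, 3.14, 3.14, 3.14, 3.14].

### API

Orientations are given as [roll, pitch, yaw] about the fixed x, y, z axes, in that order (R = Rz(yaw) Ry(pitch) Rx(roll)).
In Python, from plant import bot gives the robot as it stands.
- The arm moves only by the tool carry_out, never from a script. Its argument "deltas" is a list that holds one entry, the list of rows, each a list of 4 numbers: the shift along the tool's x, y, z in mm, then the turn about the tool's z in units of 5 degrees (1.0 is 5 degrees). A call has 1 to 20 rows; each row is the pose to reach, as a shift and turn from the pose commanded when the call began, along the tool's axes at that moment; what a row does not reach only later rows make up. A row lasts 1/10 s, in which the tool goes at most 50 mm and 8.59 degrees, less where a joint would pass 70% of its speed; a pose out of reach is approached as far as the arm can. A call with a gripper value outside its range is refused whole. "fingers" is the finger opening in mm, from 0 to 91.8, set as the call begins (left out, the last holds). The fingers move at their own pace and stop on an object; the grip force is fixed at half the most. Time passes only in rows, so rows that repeat a pose let the fingers close. It gives the time, the measured TCP pose, the force and the opening at its end, in the units of the state.
- bot.get_obs(): the state, without advancing time (a new reading comes with each control period).
- bot.capture(name): name is "scene" or "top"; returns (picture, depth): 400x640x3 uint8, blue, green, red; 400x640 float32, mm along the optical axis (not along the pixel's ray), 0 where there is no reading.
- bot.camera_model(name): a dict with "K" (3x3 intrinsics, pixels), "camera_from_world" (4x4, takes a point from world to camera coordinates). Camera axes: x right, y down, z forward; pixel columns grow to the right and rows downward; lengths in mm; the calibration is good to about 2 mm. A picture is of the moment at which its call begins. camera_model takes no time and is no camera call.
- bot.close_job(): hands the job in, once; it reports no verdict.
The state is a dict: "time": time; "joint_positions": joint angles; "dq": joint speeds; "tau": joint torques, N m; "tool_pos": TCP position; "tcp_rot": TCP orientation; "contact_force": force on the tool from outside, world axes, zero at the start; "moment": the same for the moment, N m; "grip_width": finger opening in mm.
Only numpy, scipy, OpenCV 4.12 (cv2) and the standard library are available. Lean on these libraries where they do the work, as an engineer would, in place of code of your own. Each camera call takes 0.05 s, during which the arm holds its last target. There are 200 camera calls.

### The job

Close up the air filter housing with a new element: lower the element into the recess of the housing, hook the cover's two tongues under the keepers at the back of the housing, swing it down, press its front firmly home on the seal and snap both clips shut over its front edge. Set the plastic parts down without dropping them, and leave the other tools and parts on the bench where they are.

Things in the scene. Friction and masses are not known exactly. Their poses are not given: they have to be found in the camera images.
- housing: Lower half of an air filter housing, grey plastic, 120 (x) x 190 (y) mm, rim 70 mm above the bench, screwed down on a steel foot plate 136 x 206 x 6 mm. Origin: centre of the underside, on the bench; z up, -x side = front (two clips), +x side = back (two keepers); yaw within 0.3 rad of the world's. A square air inlet sticks out 34 mm at the back, below the rim.
- rim (a point): Centre of the plane of the housing's rim top, 70 mm above the bench, axes as the housing's. The cover's edge rests on it. The rim wall is 4 mm thick: inside faces 56 mm from this point along x and 91 mm along y. In the groove behind the front rim lies a stiff rubber seal: it holds the cover's front 3 to 4 mm up until pressed down with some 10 N over the front edge, and then stays down.
- seat (a point): Centre of the floor of the element's recess, 46 mm above the bench (24 mm below the rim), 8 mm towards the front from the housing's centre; axes as the housing's. The recess is 72 (x) x 162 (y) mm and 14 mm deep: the element has 4 mm of play all round. The element belongs with its origin on this point, long side along y.
- keeper_left (a point): Middle of the underside of the keeper bar at the housing's +y: housing (71, 55, 77.5) mm. The bar is 6 mm (x) x 38 x 6 mm, carried by a cheek at each end, open below and to front and back. The cheeks are 30 mm apart inside; their front edges, above the rim, stand at housing x = 62.5 mm and stop the cover's back wall.
- keeper_right (a point): The same on the keeper at the housing's -y: housing (71, -55, 77.5) mm.
- element: New panel filter element: white frame round folded paper, 58 x 148 mm, 54 mm tall, on a dark foot 64 x 154 x 10 mm; 0.11 to 0.23 kg; right side up on the bench. Origin: centre of the underside; x across the short side, y along, z up. Grip it across the 58 mm near the top: seated, its top is 30 mm above the rim, and more than 20 mm is free beside it down to the step.
- cover: Cover of the housing, a grey plastic hood 120 (x) x 190 (y) mm, 0.24 to 0.39 kg, lying right side up on the bench. Origin: centre of the underside of its locating lip; z up, +x towards its tongues; flat top at z = 56 mm. Fully home its origin is at housing (0, 0, 62) mm, axes alike, with the tongues under the keeper bars.
- edge (a point): Centre of the plane of the cover's edge, cover (0, 0, 8) mm: this comes to rest on the rim. Below it, at the front and sides only, a lip 8 mm deep goes down inside the housing's rim with 2.5 mm of play, so the cover cannot be slid in flat: tilt its back edge down (8 to 15 degrees), push the tongues under the bars until its back wall meets the cheeks, then swing the front down.
- neck (a point): Top centre of the hose neck on the cover, its grip: a rectangular tube 36 (x) x 64 (y) mm standing 42 mm high on the cover's flat top; cover (6, 0, 98) mm, axes as the cover's.
- tongue_left (a point): Middle of the end of the cover's tongue at +y: cover (82, 55, 10.5) mm. The tongue is 24 mm wide, 5 mm thick (cover z = 8 to 13 mm) and reaches 22 mm out from the back wall at cover x = 60 mm.
- tongue_right (a point): The same on the tongue at -y: cover (82, -55, 10.5) mm.
- ledge_left (a point): Top middle of the ledge for the left clip on the cover's front wall: cover (-63, 50, 22) mm; 6 mm deep (x), 34 mm wide.
- ledge_right (a point): The same for the right clip: cover (-63, -50, 22) mm.
- clip_left (a joint): Angle (rad) of the steel clip at the housing's +y: 0 open, leaning out to the front; 0.55 shut, upright. Its level hinge, along y, is at housing (-71, 50, 50) mm. Over-centre: it resists (3 to 10 N at the tab) until past 0.29, then snaps shut by itself and holds; pushed less it springs open again. Its nose, 35 mm above the hinge, goes over the cover's ledge and is blocked if the front is not down.
- clip_right (a joint): The same for the clip at the housing's -y; hinge at housing (-71, -50, 50) mm.
- clip_left_tab (a point): Tip of the left clip's thumb tab, 22 mm wide, 4 mm thick: shut, 62 mm above the hinge and 4 mm in front of it; open, 36 mm in front and 51 mm above. The strap below it is straight, 4 mm thick. Push the tab towards the housing from the front (housing +x); it rises a little as it goes over.
- clip_right_tab (a point): The same on the right clip.
- spanner: Bystander: combination spanner, 190 mm long, flat on the bench; origin at its middle.
- driver: Bystander: screwdriver with black handle, 200 mm long; origin at its middle.
- socket: Bystander: steel socket, 30 mm across, 38 mm tall; origin under it.
- oil_filter: Bystander: white spin-on oil filter, 68 mm across, 86 mm tall; origin under it.
- piston: Bystander: aluminium piston, 80 mm across, 68 mm tall; origin under it.
- brake_pad: Bystander: brake pad, 50 x 118 x 16 mm; origin under its centre.
There are look-alikes about, which are no part of the job. Leave any orange look-alike of the cover alone.

How it is judged:
By the outcome, as a careful person would: the job done as asked, in the order asked, and still so for the second after the job is handed in, with the robot touching nothing.
It also fails if it takes over 72 s, if anything falls off the work surface, if the arm or the gripper's body presses on something with over 40 N, if the wrist force passes 120 N, or if a joint passes its speed limit or range.

## Working session

There is one attempt and no reset: what is moved stays moved. The work goes in short steps, Python scripts to look and compute and a tool call to move; the robot and the scene stay as the last step left them, time stands still between calls to the robot, and variables do not carry over. Pictures are saved under pics/ and viewed, about 8 in all and at most 12, crops included, and the job is handed in when it is done.

Besides the shell and the picture viewer there is one more tool, called after "Call:" as name(argument=value, ...), one argument or row to a line, values as JSON. carry_out: Moves the arm, as the interface text tells. Its arguments: {"type":"object","properties":{"deltas":{"type":"array","items":{"type":"array","items":{"type":"array","items":{"type":"number"}}}},"fingers":{"type":"number"}},"required":["deltas"]}

```bash
ls; mkdir -p pics; python3 - <<'E'
from plant import bot
import cv2,numpy as np
np.set_printoptions(suppress=True,precision=3)
for n in("scene","top"):
    p,d=bot.capture(n); cv2.imwrite(f"pics/{n}0.png",p); np.save(f"pics/{n}0.npy",d)
    m=bot.camera_model(n); print(m["K"],m["camera_from_world"])
print(bot.get_obs())
E
```

```text
pics
[[489.613   0.    321.774]
 [  0.    489.613 199.256]
 [  0.      0.      1.   ]] [[   0.195    0.981    0.013  -78.938]
 [   0.708   -0.132   -0.693 -278.735]
 [  -0.678    0.144   -0.72  1652.185]
 [   0.       0.       0.       1.   ]]
[[485.985   0.    321.133]
 [  0.    485.985 199.185]
 [  0.      0.      1.   ]] [[  -0.002   -1.      -0.015   20.305]
 [  -0.994    0.003   -0.108  445.805]
 [   0.108    0.014   -0.994 1274.112]
 [   0.       0.       0.       1.   ]]
{'time': 0.1, 'joint_positions': array([-1.423,  0.343,  1.525,  0.   ,  1.275, -0.146]), 'dq': array([ 0.001, -0.002, -0.002, -0.001, -0.   , -0.001]), 'tau': array([  0.002, -43.2  , -24.469,   0.072,   0.053,  -0.   ]), 'tool_pos': array([ 152.012, -502.248,  291.607]), 'tcp_rot': array([-3.14 , -0.   ,  0.294]), 'contact_force': array([-0.612,  0.722, -0.44 ]), 'moment': array([ 0.024, -0.008,  0.032]), 'grip_width': 91.93159904148759}
```

View pics/top0.png

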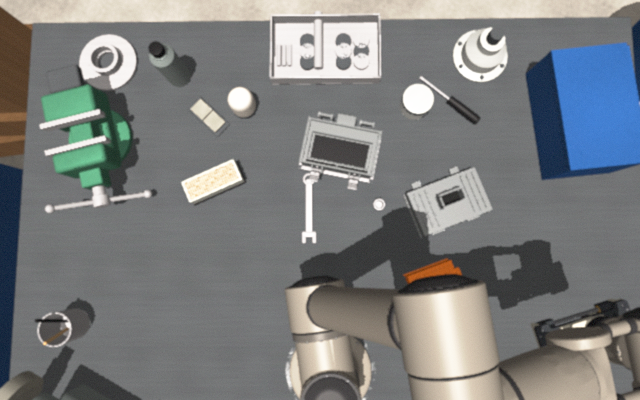

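View pics/scene0.png

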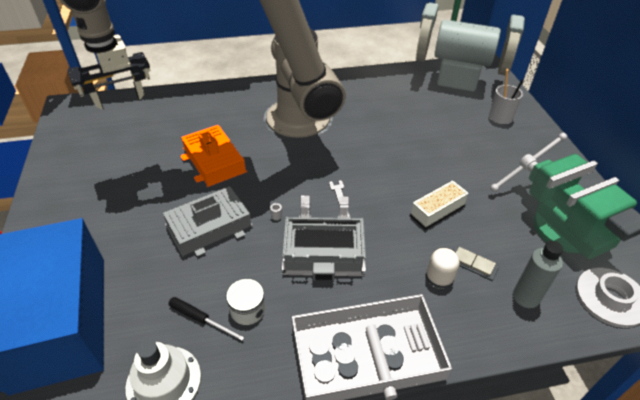

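```bash
cat > h.py <<'E'
import cv2,numpy as np
from plant import bot
np.set_printoptions(suppress=True,precision=2)
def cloud(n,d):
    m=bot.camera_model(n);K=m["K"];T=np.linalg.inv(m["camera_from_world"])
    v,u=np.indices(d.shape)
    P=np.stack([(u-K[0,2])/K[0,0]*d,(v-K[1,2])/K[1,1]*d,d],-1)
    W=P@T[:3,:3].T+T[:3,3]; W[d<=0]=np.nan
    return W
def rect(W,zlo,zhi,box,show=True):
    x0,x1,y0,y1=box
    m=(W[...,2]>zlo)&(W[...,2]<zhi)&(W[...,0]>x0)&(W[...,0]<x1)&(W[...,1]>y0)&(W[...,1]<y1)
    p=W[m]
    if len(p)<5: print("few",len(p));return p
    r=cv2.minAreaRect(p[:,:2].astype(np.float32))
    if show: print(len(p),"zmed %.1f"%np.median(p[:,2]),"rect",np.round(r[0],1),np.round(r[1],1),"ang %.2f"%r[2])
    return p
E
python3 - <<'E'
from h import *
for n in("top","scene"):
    d=np.load(f"pics/{n}0.npy");W=cloud(n,d);print(n)
    if n=="top":
        for nm,(u,v) in dict(el=(212,181),hous=(341,147),cov=(430,215),neck=(452,197),bench=(250,250)).items(): print(nm,W[v,u])
        c={k:W[v,u] for k,(u,v) in dict(el=(212,181),h=(341,147),c=(450,200)).items()}
    def bx(p,r): return p[0]-r,p[0]+r,p[1]-r,p[1]+r
    print("element");rect(W,55,74,bx(c['el'],110))
    print("rim");rect(W,66,74,bx(c['h'],120))
    print("covtop");rect(W,50,62,bx(c['c'],115))
    print("neck");rect(W,88,106,bx(c['c'],90))
    # height map
    o=np.zeros((400,640,3),np.uint8)
    if n=="top":
        z=np.nan_to_num(W[...,2]); crop=cv2.applyColorMap(np.clip(z*2,0,255).astype(np.uint8),cv2.COLORMAP_JET)
        p=cv2.imread("pics/top0.png")
        a=np.hstack([p[95:250,290:500],crop[95:250,290:500]])
        cv2.imwrite("pics/c1.png",cv2.resize(a,None,fx=1.9,fy=1.9,interpolation=cv2.INTER_NEAREST))
E
```

```text
top
el [491.79 305.73  53.54]
hous [583.6  -34.33  42.06]
cov [ 400.14 -262.7    57.74]
neck [ 446.93 -321.18   56.19]
bench [311.29 211.61   0.03]
element
327 zmed 56.1 rect [492.1 307.2] [ 57.8 146.4] ang 23.99
rim
540 zmed 69.3 rect [570.2 -30.5] [196.2 146.9] ang 77.86
covtop
3047 zmed 56.7 rect [ 435.1 -315.2] [122.6 191.7] ang 20.72
neck
143 zmed 97.3 rect [ 441.8 -312.5] [35.8 65.3] ang 21.57
scene
element
65 zmed 56.0 rect [500.4 306.9] [ 59.  145.3] ang 24.95
rim
531 zmed 68.7 rect [577.  -30.5] [195.8 166.5] ang 78.38
covtop
2030 zmed 55.2 rect [ 439.8 -314. ] [126.2 190.7] ang 21.02
neck
220 zmed 94.5 rect [ 446.4 -311.8] [41.9 64.7] ang 22.43
```

View pics/c1.png

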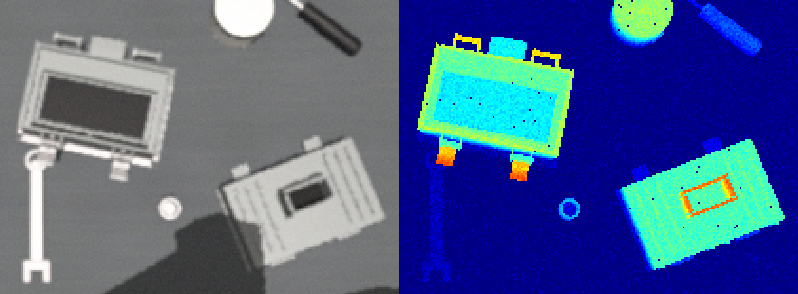

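```bash
cat >> h.py <<'E'
def inframe(W,c,yaw):
    k,s=np.cos(yaw),np.sin(yaw);x=W[...,0]-c[0];y=W[...,1]-c[1]
    return np.stack([k*x+s*y,-s*x+k*y,W[...,2]],-1)
def edges(W,c,yawdeg,zlo,zhi,hx,hy,fx=.5,fy=.8,m=12):
    """bounds of the points at zlo..zhi, line fits on each of 4 sides; m=slack"""
    for it in range(3):
        F=inframe(W,c,np.radians(yawdeg)).reshape(-1,3)
        F=F[(F[:,2]>zlo)&(F[:,2]<zhi)&(abs(F[:,0])<hx+m)&(abs(F[:,1])<hy+m)]
        out={}
        for nm,a,s,h,b,f in(("+x",0,1,hx,1,fx),("-x",0,-1,hx,1,fx),("+y",1,1,hy,0,fy),("-y",1,-1,hy,0,fy)):
            lim=f*(hy if a==0 else hx)
            q=F[abs(F[:,b])<lim]; bins=np.round(q[:,b]/4); e=[];t=[]
            for k in np.unique(bins):
                v=q[bins==k]; v=v[v[:,a]*s>h-m]
                if len(v): e.append((v[:,a]*s).max());t.append(k*4)
            if len(e)>4:
                e=np.array(e);t=np.array(t);g=abs(e-np.median(e))<6
                cf=np.polyfit(t[g],e[g],1);out[nm]=(cf[1],np.degrees(cf[0])*s*(-1 if a==0 else 1),g.sum(),e[g].std())
        if len(out)<4: print(out);return
        dx=(out["+x"][0]-out["-x"][0])/2;dy=(out["+y"][0]-out["-y"][0])/2
        da=(out["+x"][1]+out["-x"][1])/2
        k,s=np.cos(np.radians(yawdeg)),np.sin(np.radians(yawdeg))
        c=np.array([c[0]+k*dx-s*dy,c[1]+s*dx+k*dy]);yawdeg+=da
    print("c",c,"yaw %.2f"%yawdeg,{k:np.round(v,2).tolist() for k,v in out.items()})
    return c,yawdeg
E
python3 - <<'E'
from h import *
for n in("top","scene"):
    d=np.load(f"pics/{n}0.npy");W=cloud(n,d);print(n)
    print("bench",np.nanmedian(W[200:320,150:280,2]) if n=="top" else np.nanmedian(W[90:130,370:480,2]))
    print("el");edges(W,(494,307),24,59,70,29,74,.9,.8)
    print("h");edges(W,(577,-31),-12,65,74,60,95,.3,.6)
    print("cov");edges(W,(437,-315),21,51,61,60,95,.8,.8)
    print("neck");edges(W,(443,-312.5),21,91,105,18,32,.9,.9)
E
```

```text
top
bench -0.19454401653513287
el
{}
h
c [578.96 -32.45] yaw -11.54 {'+x': [59.22, -2.06, 15.0, 1.08], '-x': [59.47, -1.04, 14.0, 0.69], '+y': [96.85, -1.56, 19.0, 1.0], '-y': [97.01, -1.53, 19.0, 0.99]}
cov
c [ 435.82 -314.9 ] yaw 21.12 {'+x': [58.85, 0.13, 39.0, 1.15], '-x': [58.98, 0.06, 39.0, 1.1], '+y': [93.92, 0.09, 25.0, 1.24], '-y': [93.86, 0.52, 25.0, 1.18]}
neck
c [ 441.66 -312.28] yaw 21.30 {'+x': [16.81, -0.12, 15.0, 0.86], '-x': [16.81, 0.12, 15.0, 0.87], '+y': [31.56, -0.35, 8.0, 0.63], '-y': [31.56, 0.76, 9.0, 1.09]}
scene
bench -1.7063128325510206
el
{}
h
c [582.91 -31.44] yaw -12.29 {'+x': [59.87, -0.93, 15.0, 1.73], '-x': [59.67, 1.03, 15.0, 1.36], '+y': [96.23, 0.93, 19.0, 1.25], '-y': [96.22, -0.74, 18.0, 1.32]}
cov
c [ 440.56 -314.36] yaw 21.22 {'+x': [59.64, 0.22, 39.0, 1.56], '-x': [59.64, -0.22, 39.0, 1.63], '+y': [93.19, -0.28, 24.0, 1.64], '-y': [93.19, -1.06, 24.0, 1.42]}
neck
c [ 445.76 -312.44] yaw 21.73 {'+x': [18.13, -0.62, 15.0, 1.66], '-x': [18.35, 0.25, 15.0, 1.23], '+y': [30.69, -3.95, 9.0, 1.64], '-y': [30.74, -0.92, 9.0, 1.16]}
```

```bash
python3 - <<'E'
from h import *
for n in("top","scene"):
    d=np.load(f"pics/{n}0.npy");W=cloud(n,d);print(n)
    b=0 if n=="top" else -1.7
    print("el");edges(W,(494,307),24,49+b,60+b,29,74,.9,.8)
    F=inframe(W,(579,-32.4) if n=="top" else (583,-31.4),np.radians(-12))
    print("recess in guess frame");p=rect(F,40+b,51+b,(-55,40,-86,86))
    print("keepers");
    for s in(1,-1): p=rect(F,78+b,90+b,(55,90,min(s*25,s*85),max(s*25,s*85)));print(np.median(p,0))
    print("clips")
    for s in(1,-1): p=rect(F,88+b,110+b,(-125,-80,min(s*25,s*85),max(s*25,s*85)));print(np.median(p,0))
    print("rim sides")
    for s in(1,-1):
        m=(F[...,2]>65+b)&(F[...,2]<74+b)&(abs(F[...,0])<50)&(F[...,1]*s>80)&(F[...,1]*s<105)
        q=F[m];vx,vy,x0,y0=cv2.fitLine(q[:,:2].astype(np.float32),cv2.DIST_HUBER,0,.01,.01).ravel();print(s,len(q),"dev deg %.2f"%np.degrees(np.arctan2(vy*np.sign(vx),abs(vx))),x0,y0)
    for s in(1,-1):
        m=(F[...,2]>65+b)&(F[...,2]<74+b)&(abs(F[...,1])<85)&(F[...,0]*s>50)&(F[...,0]*s<62)
        q=F[m];vx,vy,x0,y0=cv2.fitLine(q[:,:2].astype(np.float32),cv2.DIST_HUBER,0,.01,.01).ravel();print("x",s,len(q),"dev deg %.2f"%np.degrees(-np.arctan2(vx*np.sign(vy),abs(vy))),x0,y0)
E
```

```text
top
el
c [492.63 306.63] yaw 24.22 {'+x': [28.19, -0.26, 35.0, 1.42], '-x': [28.17, 0.23, 35.0, 1.17], '+y': [72.85, -1.41, 13.0, 1.16], '-y': [72.85, 0.52, 12.0, 0.79]}
recess in guess frame
1527 zmed 46.5 rect [-5.6  0.1] [ 71.2 162.4] ang 0.06
keepers
50 zmed 82.4 rect [69.1 55.1] [37.9 14.1] ang 88.97
[69.82 57.43 82.41]
48 zmed 83.0 rect [ 69.  -54.8] [37.6 13.3] ang 89.54
[ 71.27 -54.54  83.03]
clips
55 zmed 96.1 rect [-95.8  49.7] [21.2 25.6] ang 88.90
[-99.27  49.12  96.11]
57 zmed 96.3 rect [-95.1 -49.9] [24.2 21.1] ang 1.58
[-99.36 -50.48  96.29]
rim sides
1 106 dev deg 0.20 -1.0480585 94.17085
-1 100 dev deg 0.47 -0.4769709 -94.463905
x 1 118 dev deg -0.08 58.06773 -17.821625
x -1 177 dev deg -0.03 -56.432472 0.038036823
scene
el
c [497.3  307.69] yaw 24.24 {'+x': [28.7, -0.34, 33.0, 1.14], '-x': [28.62, 0.63, 33.0, 1.95], '+y': [73.68, 3.79, 11.0, 2.2], '-y': [73.77, -1.9, 12.0, 1.68]}
recess in guess frame
1268 zmed 45.6 rect [-15.6  -0.5] [ 67.2 162.5] ang 1.60
keepers
60 zmed 81.9 rect [69.5 55.1] [37.7 13.9] ang 88.95
[72.13 55.17 81.89]
64 zmed 81.5 rect [ 69.7 -54.8] [14.9 37.5] ang 2.14
[ 71.75 -54.76  81.48]
clips
69 zmed 92.5 rect [-93.9  49.5] [27.6 18.2] ang 1.21
[-98.37  50.48  92.51]
71 zmed 92.6 rect [-95.2 -51.6] [27.9 20.3] ang 1.60
[-98.97 -51.28  92.65]
rim sides
1 94 dev deg 0.43 1.0297271 93.889725
-1 95 dev deg 0.39 0.5366508 -94.70097
x 1 120 dev deg -0.08 57.663292 0.7818679
x -1 207 dev deg 0.18 -56.511917 -1.6130848
```

```bash
cat >> h.py <<'E'
def go(*targets,frm=None):
    """targets (x,y,z,yawdeg): rows in tool axes from the pose now (or frm)"""
    o=bot.get_obs();p=o["tool_pos"];R=o["tcp_rot"];a=R[2]
    if frm: p=np.array(frm[:3]);a=np.radians(frm[3])
    X=np.array([np.cos(a),np.sin(a),0]);Y=np.array([np.sin(a),-np.cos(a),0])
    print("t %.2f"%o["time"],"pos",p,"rpy",R,"F",o["contact_force"],"M",o["moment"],"w %.1f"%o["grip_width"])
    for t in targets:
        d=np.array(t[:3])-p;dy=(t[3]-np.degrees(a)+180)%360-180
        print(np.array([d@X,d@Y,-d[2],-dy/5]))
H=np.array([581.,-32.]);HY=-12.
def hw(x,y,yaw=HY):
    a=np.radians(yaw);return H+[np.cos(a)*x-np.sin(a)*y,np.sin(a)*x+np.cos(a)*y]
E
python3 - <<'E'
from h import *
go((430,-100,290,60),(495,307,220,114.2),(495,307,130,114.2),(495,307,92,114.2))
E
```

```text
t 0.10 pos [ 152.01 -502.25  291.61] rpy [-3.14 -0.    0.29] F [-0.61  0.72 -0.44] M [ 0.02 -0.01  0.03] w 91.9
[ 382.55 -304.52    1.61   -8.63]
[ 562.62 -675.26   71.61  -19.47]
[ 562.62 -675.26  161.61  -19.47]
[ 562.62 -675.26  199.61  -19.47]
```

Call:
carry_out(
  deltas=[
    [[40, -30, 0, -1], [80, -62, 0, -2], [120, -95, 0, -3], [160, -128, 0, -4], [200, -160, 0, -5], [240, -192, 0, -6], [280, -225, 0, -7], [315, -255, 0, -8], [350, -285, 2, -9.5], [382, -310, 5, -11], [410, -350, 15, -12.5], [435, -390, 25, -14], [460, -435, 35, -15.5], [485, -480, 45, -17], [505, -525, 55, -18.5], [525, -570, 65, -19.5], [545, -620, 70, -19.5], [562.6, -675.3, 80, -19.5], [562.6, -675.3, 100, -19.5], [562.6, -675.3, 100, -19.5]],
  ],
  fingers=91,
)

```text
time: 2.1
tool_pos: [493.0, 308.7, 188.7]
tcp_rot: [-3.136, -0.0, 1.999]
contact_force: [0.5, -1.1, 0.5]
grip_width: 91.2
```

```bash
python3 - <<'E'
from h import *
p,d=bot.capture("top");cv2.imwrite("pics/top1.png",p);p2,d2=bot.capture("scene");cv2.imwrite("pics/s1.png",np.hstack([cv2.resize(p[100:260,130:330],(400,320)),cv2.resize(p2[120:280,370:570],(400,320))]))
go((495,307,92,114.2))
E
```

```text
t 2.20 pos [494.54 306.44 191.53] rpy [-3.14  0.    2.  ] F [ 0.01 -0.74 -0.06] M [-0.   -0.12  0.01] w 90.7
[ 0.32  0.65 99.53  0.04]
```

View pics/s1.png

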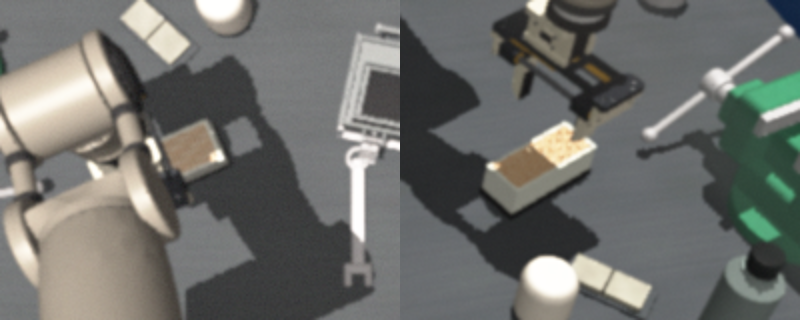

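The left crop (top view) shows the wrist over the element. The right crop (scene view) shows the open jaws straddling it across its short side. I'll lower and grip.

Call:
carry_out(
  deltas=[
    [[0, 0, 30, 0], [0, 0, 60, 0], [0, 0, 80, 0], [0, 0, 92, 0], [0, 0, 98, 0], [0, 0, 99.5, 0], [0, 0, 99.5, 0]],
  ],
)

```text
time: 2.9
tool_pos: [495.6, 306.7, 93.6]
tcp_rot: [3.14, 0.0, 1.995]
contact_force: [-0.1, -0.8, 0.4]
grip_width: 91.3
```

Call:
carry_out(
  deltas=[
    [[0, 0, 0, 0], [0, 0, 0, 0], [0, 0, 0, 0], [0, 0, 0, 0], [0, 0, 0, 0], [0, 0, 0, 0], [0, 0, 0, 0], [0, 0, 0, 0]],
  ],
  fingers=50,
)

```text
time: 3.7
tool_pos: [495.2, 306.9, 92.9]
tcp_rot: [3.141, 0.0, 1.995]
contact_force: [0.1, 0.8, 2.6]
grip_width: 57.8
```

```bash
python3 - <<'E'
from h import *
s=hw(-8,0);print(s)
go((495,307,192,114.2),(*s,192,78))
E
```

```text
[573.17 -30.34]
t 3.70 pos [495.22 306.93  92.91] rpy [3.14 0.   2.  ] F [0.14 0.79 2.61] M [ 0.19 -0.2   0.01] w 57.8
[  0.16  -0.17 -99.09   0.03]
[-339.42  -67.94  -99.09    7.27]
```

Call:
carry_out(
  deltas=[
    [[0, 0, -15, 0], [0, 0, -40, 0], [0, 0, -75, 0], [-8, -2, -105, 0], [-30, -6, -130, 0.4], [-60, -12, -135, 1.2], [-95, -19, -135, 2], [-130, -26, -135, 2.8], [-165, -33, -135, 3.6], [-200, -40, -135, 4.4], [-235, -47, -135, 5.2], [-270, -54, -135, 6], [-300, -60, -135, 6.7], [-322, -64.5, -135, 7.1], [-334, -67, -135, 7.27], [-339.4, -67.9, -135, 7.27], [-339.4, -67.9, -135, 7.27], [-339.4, -67.9, -135, 7.27]],
  ],
)

```text
time: 5.5
tool_pos: [572.7, -29.4, 227.6]
tcp_rot: [-3.141, -0.0, 1.362]
contact_force: [0.4, -0.3, -0.7]
grip_width: 57.8
```

```bash
python3 - <<'E'
from h import *
go((*hw(-8,0),140,78))
z=bot.get_obs()["tool_pos"][2]-93
for n,b,c in(("top",0,(571,-30.8)),("scene",-1.7,(575.2,-30))):
    p,d=bot.capture(n);cv2.imwrite(f"pics/{n}2.png",p);W=cloud(n,d)
    print(n)
    edges(W,c,-12,z+48+b,z+60+b,29,74,.9,.8)
    F=inframe(W,c,np.radians(-12))
    for s in(1,-1):
        rect(F,z+b-8,z+b+58,(-45,45,*sorted((s*66,s*90))))
    if n=="scene":
        cv2.imwrite("pics/s2.png",cv2.resize(p[120:320,220:440],None,fx=2.5,fy=2.5))
E
```

```text
t 5.50 pos [572.7  -29.44 227.57] rpy [-3.14 -0.    1.36] F [ 0.44 -0.26 -0.67] M [ 0.03 -0.07  0.  ] w 57.8
[-0.78  0.65 87.57  0.01]
top
{'+x': (np.float64(26.13835726676138), np.float64(-0.05204088476698193), np.int64(10), np.float64(2.4402040846588107)), '-x': (np.float64(29.266025569483507), np.float64(-0.29812885637818787), np.int64(11), np.float64(0.8274082568592576)), '+y': (np.float64(62.72914869704598), np.float64(0.22466832744213955), np.int64(6), np.float64(0.40383982211958347))}
few 0
few 0
scene
c [575.01 -29.18] yaw -12.45 {'+x': [29.31, 0.16, 14.0, 0.64], '-x': [29.53, -0.23, 19.0, 2.32], '+y': [72.44, 0.53, 13.0, 1.59], '-y': [72.44, -0.45, 13.0, 0.75]}
145 zmed 184.3 rect [ 0.7 72.2] [63.5 12.2] ang 0.17
119 zmed 183.9 rect [  1.4 -71. ] [ 9.9 61.8] ang 89.97
```

View pics/s2.png

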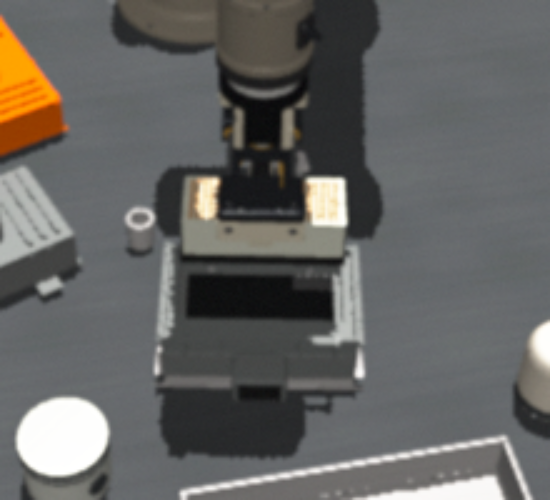

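The crop shows the element level above the recess. Measured in this view it is within 0.5 mm of the seat in plan, so I'll lower it straight down.

Call:
carry_out(
  deltas=[
    [[0, 0, 15, 0], [0, 0, 35, 0], [0, 0, 52, 0], [0, 0, 64, 0], [0, 0, 72, 0], [0, 0, 78, 0], [0, 0, 82, 0], [0, 0, 85, 0], [0, 0, 86.5, 0], [0, 0, 86.5, 0], [0, 0, 86.5, 0]],
  ],
)

```text
time: 6.7
tool_pos: [573.1, -30.5, 141.5]
tcp_rot: [3.141, 0.0, 1.361]
contact_force: [1.0, -0.0, -0.7]
grip_width: 58.0
```

Call:
carry_out(
  deltas=[
    [[0, 0, 1, 0], [0, 0, 2, 0], [0, 0, 2.5, 0], [0, 0, 2.5, 0]],
  ],
)

```text
time: 7.1
tool_pos: [573.0, -30.5, 138.9]
tcp_rot: [3.141, 0.0, 1.361]
contact_force: [-0.7, -0.1, 0.3]
grip_width: 57.5
```

Call:
carry_out(
  deltas=[
    [[0, 0, 0.4, 0], [0, 0, 0.8, 0], [0, 0, 0.8, 0]],
  ],
)

```text
time: 7.4
tool_pos: [573.0, -30.5, 138.9]
tcp_rot: [3.141, 0.0, 1.361]
contact_force: [-3.1, 0.3, 7.7]
grip_width: 58.0
```

Call:
carry_out(
  deltas=[
    [[0, 0, -0.8, 0], [0, 0, -0.8, 0], [0, 0, -0.8, 0], [0, 0, -5, 0], [0, 0, -20, 0], [0, 0, -50, 0], [0, 0, -90, 0], [0, 0, -110, 0], [0, 0, -110, 0]],
  ],
  fingers=70,
)

```text
time: 8.3
tool_pos: [574.3, -30.6, 251.6]
tcp_rot: [3.134, -0.0, 1.361]
contact_force: [0.6, -0.2, 0.0]
grip_width: 70.0
```

```bash
python3 - <<'E'
from h import *
go((*hw(-8,0),248,78),(443.8,-312.4,220,21),(443.8,-312.4,129,21))
E
```

```text
t 8.30 pos [574.35 -30.65 251.61] rpy [ 3.13 -0.    1.36] F [ 0.61 -0.22  0.03] M [-0.03 -0.14 -0.03] w 70.0
[ 0.06 -1.21  3.61 -0.  ]
[-302.75  -69.05   31.61   11.4 ]
[-302.75  -69.05  122.61   11.4 ]
```

Call:
carry_out(
  deltas=[
    [[-20, -5, 0, 0.8], [-50, -11, 0, 2], [-85, -19, 0, 3.5], [-120, -27, 0, 5], [-155, -35, 0, 6.5], [-190, -43, 0, 8], [-225, -51, 5, 9.5], [-255, -57, 10, 10.8], [-280, -63, 20, 11.4], [-295, -66.5, 25, 11.4], [-302.7, -67.9, 29, 11.4], [-302.7, -67.9, 29, 11.4], [-302.7, -67.9, 29, 11.4], [-302.7, -67.9, 29, 11.4]],
  ],
  fingers=91,
)

```text
time: 9.7
tool_pos: [444.2, -311.5, 219.3]
tcp_rot: [3.141, -0.0, 0.368]
contact_force: [-1.2, 0.0, 0.1]
grip_width: 91.2
```

```bash
python3 - <<'E'
from h import *
go((443.8,-312.4,129,21))
p,d=bot.capture("top");print("top");W=cloud("top",d)
F=inframe(W,(579,-32.4),np.radians(-12))
print("element seated");rect(F,93,108,(-60,50,-90,90))
p2,d=bot.capture("scene");W=cloud("scene",d)
F=inframe(W,(583,-31.4),np.radians(-12))
rect(F,91,105,(-60,50,-90,90))
cv2.imwrite("pics/m3.png",np.hstack([cv2.resize(p[90:250,280:480],(400,320)),cv2.resize(p2[120:300,150:375],(400,320))]))
E
```

```text
t 9.70 pos [ 444.16 -311.53  219.26] rpy [ 3.14 -0.    0.37] F [-1.22  0.04  0.13] M [-0.04  0.    0.05] w 91.2
[-0.65  0.68 90.26  0.02]
top
element seated
1322 zmed 99.5 rect [-8.2  0.2] [148.5  60.2] ang 89.29
1235 zmed 98.4 rect [-8.2 -0.4] [ 65.9 148.2] ang 0.50
```

View pics/m3.png

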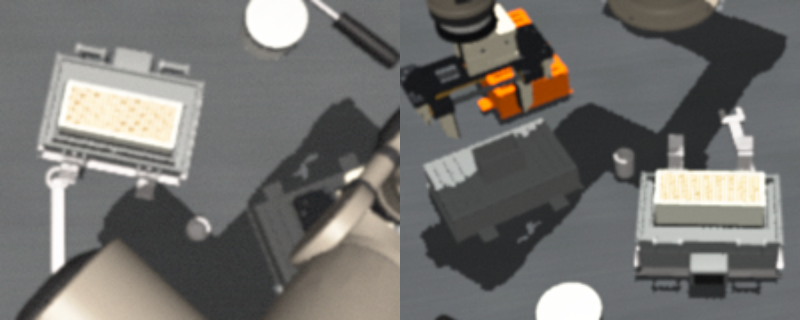

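Seated element measures at (-8.2, 0.2) mm, top at 99.5 mm: correct. I'll lower onto the neck.

Call:
carry_out(
  deltas=[
    [[0, 0, 30, 0], [0, 0, 60, 0], [0, 0, 78, 0], [0, 0, 87, 0], [0, 0, 90, 0], [0, 0, 90, 0], [0, 0, 90, 0]],
  ],
)

```text
time: 10.5
tool_pos: [444.1, -312.7, 130.0]
tcp_rot: [3.14, -0.001, 0.366]
contact_force: [-0.4, -0.7, 0.5]
grip_width: 90.7
```

Call:
carry_out(
  deltas=[
    [[0, 0, 0, 0], [0, 0, 0, 0], [0, 0, 0, 0], [0, 0, 0, 0], [0, 0, 0, 0], [0, 0, 0, 0], [0, 0, 0, 0]],
  ],
  fingers=56,
)

```text
time: 11.2
tool_pos: [443.4, -312.0, 129.1]
tcp_rot: [-3.141, 0.0, 0.366]
contact_force: [-1.7, 2.3, 5.4]
grip_width: 63.9
```

```bash
python3 - <<'E'
from h import *
# cover shift -18: neck at housing x=6-18
print(hw(-12,0))
go((443.8,-312.4,260,21),(*hw(-12,0),260,-12))
E
```

```text
[569.26 -29.51]
t 11.20 pos [ 443.41 -312.03  129.1 ] rpy [-3.14  0.    0.37] F [-1.7   2.32  5.36] M [ 0.75  0.31 -0.11] w 63.9
[   0.23    0.49 -130.9    -0.  ]
[ 218.65 -218.74 -130.9     6.6 ]
```

Call:
carry_out(
  deltas=[
    [[0, 0, -4, 0], [0, 0, -12, 0], [0, 0, -30, 0], [0, 0, -55, 0], [0, 0, -85, 0], [0, 0, -110, 0], [0, 0, -125, 0], [10, -10, -131, 0.3], [30, -30, -133, 0.9], [55, -55, -133, 1.7], [80, -80, -133, 2.5], [105, -105, -133, 3.2], [130, -130, -133, 4], [155, -155, -133, 4.7], [180, -180, -133, 5.5], [200, -200, -133, 6.1], [212, -212, -133, 6.5], [218, -218.5, -133, 6.6], [218.5, -218.7, -133, 6.6], [218.5, -218.7, -133, 6.6]],
  ],
)

```text
time: 13.2
tool_pos: [569.0, -30.6, 261.9]
tcp_rot: [3.141, 0.0, -0.209]
contact_force: [0.1, 0.2, -2.3]
grip_width: 63.9
```

```bash
python3 - <<'E'
from h import *
o=bot.get_obs();go((*hw(-12,0),205,-12))
z=o["tool_pos"][2]-129
for n,b,c in(("top",0,(563.5,-29)),("scene",-1.7,(567.5,-28))):
    p,d=bot.capture(n);W=cloud(n,d);print(n)
    cv2.imwrite(f"pics/{n}4.png",p)
    edges(W,c,-12,z+50+b,z+62+b,60,95,.95,.8)
    F=inframe(W,(579,-32.4) if n=="top" else (583,-31.4),np.radians(-12))
    for s in(1,-1):
        print("tongue",s);q=rect(F,z+b-2,z+b+22,(46,85,*sorted((s*35,s*75))))
    for x0 in(-70,-40,-10,20):
        m=(F[...,2]>z+b+45)&(F[...,2]<z+b+65)&(F[...,0]>x0)&(F[...,0]<x0+10)&(abs(F[...,1])>40)&(abs(F[...,1])<85);print(x0,"top z-z0",np.median(F[m][:,2])-z-b,m.sum())
E
```

```text
t 13.20 pos [569.05 -30.6  261.93] rpy [ 3.14  0.   -0.21] F [ 0.08  0.22 -2.33] M [ 0.05  0.02 -0.01] w 63.9
[-0.02 -1.12 56.93  0.  ]
top
{'-y': (np.float64(98.34900243424286), np.float64(-1.4875329202919712), np.int64(10), np.float64(0.8265339109162244))}
tongue 1
few 0
tongue -1
few 0
-70 top z-z0 nan 0
-40 top z-z0 56.349046261402066 52
-10 top z-z0 nan 0
20 top z-z0 nan 0
scene
c [568.88 -32.73] yaw -12.06 {'+x': [56.86, -0.14, 45.0, 1.04], '-x': [57.28, 0.05, 9.0, 1.26], '+y': [93.7, -0.69, 23.0, 0.97], '-y': [93.18, 0.14, 23.0, 1.59]}
tongue 1
83 zmed 144.1 rect [56.9 50.1] [22.9 21.9] ang 88.90
tongue -1
74 zmed 144.8 rect [ 55.9 -59. ] [19.5 22.5] ang 0.27
-70 top z-z0 56.5609680840566 32
-40 top z-z0 56.65673963057692 85
-10 top z-z0 57.39165487943514 119
20 top z-z0 57.11826554277708 127
  return _methods._mean(a, axis=axis, dtype=dtype,
  ret = ret.dtype.type(ret / rcount)
```

```bash
cat > meas.py <<'E'
from h import *
def meas(tag,z=None,box=None):
    o=bot.get_obs();go((*hw(-12,0),205,-12))
    if z is None: z=o["tool_pos"][2]-129
    n,b=("scene",-1.7);p,d=bot.capture(n);W=cloud(n,d);np.save(f"pics/{tag}.npy",d)
    cv2.imwrite(f"pics/{tag}.png",p)
    F=inframe(W,(583,-31.4),np.radians(-12))
    for s in(1,-1):
        print("tongue",s);rect(F,z+b+4,z+b+18,(46,95,*sorted((s*35,s*75))))
    print("neck");rect(F,z+b+90,z+b+104,(-60,40,-60,60))
    m=(F[...,2]>z+b+50)&(F[...,2]<z+b+62)
    for s in(1,-1):
        q=F[m&(F[...,1]*s>60)&(F[...,1]*s<110)&(F[...,0]>-60)&(F[...,0]<30)];print("side",s,np.percentile(q[:,1]*s,99)*s)
    return p,d,W,F,z
E
python3 - <<'E'
from meas import *
p,*_=meas("m5");cv2.imwrite("pics/m5c.png",cv2.resize(p[90:310,210:450],None,fx=2.5,fy=2.5))
E
```

```text
t 13.30 pos [568.96 -30.94 261.94] rpy [ 3.14  0.   -0.21] F [-0.26  1.01 -2.2 ] M [ 0.09 -0.02 -0.  ] w 63.9
[-0.   -1.46 56.94 -0.01]
tongue 1
83 zmed 144.1 rect [56.7 50.1] [23.  20.9] ang 89.12
tongue -1
74 zmed 144.5 rect [ 56.1 -60.7] [19.9 22.7] ang 0.37
neck
292 zmed 228.0 rect [-9.9 -5. ] [100.   38.6] ang 89.76
side 1 90.11574194970606
side -1 -99.23999048154693
```

View pics/m5c.png

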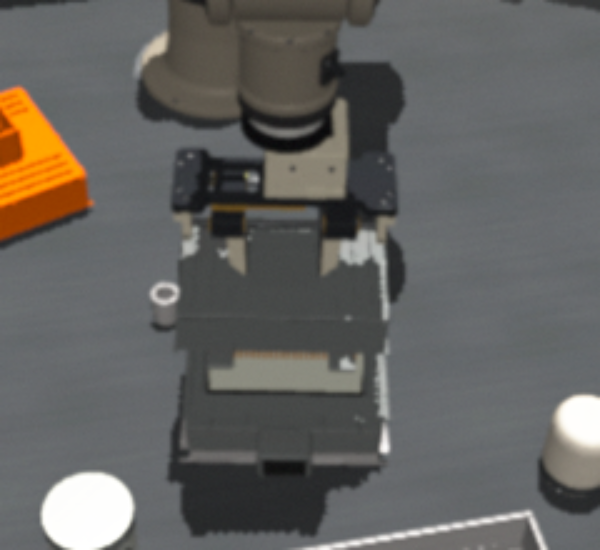

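The crop shows the cover held level over the housing. Against the keepers at y=±55, the tongues are about 4.7 mm low in y and at x-shift -14.5. I'll correct both, lower part way and measure again.

Call:
carry_out(
  deltas=[
    [[-1, -2, 8, 0], [-2, -4, 18, 0], [-3.5, -4.7, 28, 0], [-3.5, -4.7, 36, 0], [-3.5, -4.7, 40, 0], [-3.5, -4.7, 41, 0], [-3.5, -4.7, 41, 0], [-3.5, -4.7, 41, 0]],
  ],
)

```text
time: 14.15
tool_pos: [567.0, -24.7, 221.3]
tcp_rot: [3.142, -0.001, -0.21]
contact_force: [0.4, 0.0, -3.1]
grip_width: 63.8
```

```bash
python3 - <<'E'
from meas import *
meas("m6")
E
```

```text
t 14.15 pos [567.05 -24.69 221.31] rpy [ 3.14 -0.   -0.21] F [ 0.37  0.   -3.07] M [ 0.04 -0.02  0.01] w 63.8
[ 3.17  4.25 16.31 -0.  ]
tongue 1
63 zmed 103.6 rect [55.  55.5] [21.1 18. ] ang 88.31
tongue -1
60 zmed 104.2 rect [ 54.9 -53.9] [18.3 21.1] ang 2.21
neck
253 zmed 187.1 rect [-12.4   1. ] [100.4  38. ] ang 89.81
side 1 95.34585317408255
side -1 -93.35658106635636
```

Call:
carry_out(
  deltas=[
    [[0, 0.4, 5, 0], [0, 0.8, 10, 0], [0, 0.8, 14, 0], [0, 0.8, 17, 0], [0, 0.8, 19, 0], [0, 0.8, 19, 0], [0, 0.8, 19, 0]],
  ],
)

```text
time: 14.9
tool_pos: [568.1, -25.8, 203.3]
tcp_rot: [-3.142, -0.005, -0.21]
contact_force: [3.0, -1.4, 6.3]
grip_width: 63.5
```

Call:
carry_out(
  deltas=[
    [[0, 0, 1, 0], [0, 0, 2, 0], [0, 0, 3, 0], [0, 0, 4, 0], [0, 0, 4, 0], [0, 0, 4, 0]],
  ],
)

```text
time: 15.5
tool_pos: [569.7, -26.2, 200.7]
tcp_rot: [-3.141, -0.01, -0.21]
contact_force: [7.2, -2.3, 10.3]
grip_width: 63.8
```

```bash
python3 - <<'E'
from h import *
W=cloud("top",np.load("pics/top0.npy"));F=inframe(W,(579.5,-32.4),np.radians(-12))
for s in(1,-1):
    m=(abs(F[...,1]-s*50)<6)&(F[...,0]>-115)&(F[...,0]<-52)&(F[...,2]>10);q=F[m];q=q[q[:,0].argsort()];print(q[:,[0,2]].round(0).astype(int).tolist())
C=inframe(W,(435.8,-314.9),np.radians(21.1))
m=(abs(C[...,1]-50)<8)&(C[...,0]>-75)&(C[...,0]<-55)&(C[...,2]>5);q=C[m];q=q[q[:,0].argsort()];print("ledge",q[:,[0,2]].round(0).astype(int).tolist())
p,d=bot.capture("scene");W=cloud("scene",d);F=inframe(W,(583,-31.4),np.radians(-12))
for s in(1,-1):
    m=(abs(F[...,1]-s*55)<9)&(F[...,0]>30)&(F[...,0]<85)&(F[...,2]>60);q=F[m];q=q[q[:,0].argsort()];print("back",q[:,[0,2]].round(0).astype(int).tolist())
for x0 in range(-70,40,15):
    m=(F[...,2]>115)&(F[...,2]<140)&(F[...,0]>x0)&(F[...,0]<x0+10)&(abs(F[...,1])>50)&(abs(F[...,1])<85);print(x0,np.median(F[m][:,2])+1.7)
E
```

```text
[[-109, 106], [-108, 103], [-107, 105], [-107, 101], [-107, 103], [-106, 99], [-106, 103], [-105, 102], [-104, 103], [-104, 99], [-103, 100], [-102, 97], [-102, 99], [-101, 99], [-100, 96], [-99, 93], [-99, 96], [-98, 94], [-98, 96], [-97, 92], [-96, 91], [-95, 92], [-95, 87], [-94, 90], [-94, 91], [-93, 88], [-93, 89], [-91, 87], [-91, 90], [-90, 83], [-90, 87], [-89, 88], [-88, 85], [-88, 86], [-87, 83], [-86, 87], [-85, 84], [-85, 87], [-85, 89], [-84, 88], [-83, 89], [-83, 85], [-83, 87], [-82, 85], [-78, 62], [-77, 66], [-76, 60], [-75, 60], [-75, 59], [-74, 56], [-73, 57], [-73, 57], [-73, 61], [-71, 52], [-70, 51], [-70, 56], [-69, 55], [-69, 55], [-68, 55], [-64, 59], [-61, 47], [-61, 42], [-61, 35], [-61, 53], [-61, 47], [-61, 74], [-61, 21], [-60, 16], [-60, 66], [-60, 22], [-60, 59], [-60, 68], [-60, 61], [-60, 44], [-60, 50], [-59, 52], [-59, 21], [-59, 70], [-59, 69], [-58, 67], [-57, 72], [-57, 65], [-57, 68], [-57, 73], [-55, 64], [-54, 64], [-54, 67], [-52, 62]]
[[-108, 96], [-108, 103], [-107, 96], [-107, 99], [-106, 101], [-106, 103], [-105, 101], [-105, 103], [-104
[... 5692 characters left out ...]
2], [54, 81], [55, 79], [55, 79], [55, 67], [55, 83], [55, 79], [56, 80], [56, 68], [56, 68], [56, 76], [56, 76], [56, 68], [56, 77], [56, 81], [57, 81], [58, 71], [58, 79], [58, 79], [58, 75], [59, 80], [59, 76], [59, 77], [59, 77], [59, 73], [60, 81], [60, 81], [60, 77], [61, 79], [62, 60], [62, 80], [67, 79], [68, 80], [70, 83], [70, 83], [70, 84], [71, 84], [71, 77], [72, 81], [72, 86], [72, 78], [72, 82], [73, 83], [73, 84], [73, 79], [73, 80], [74, 81], [74, 85], [74, 85], [74, 81], [75, 85], [75, 82], [76, 86]]
-70 130.55216979467804
-55 131.6405075228692
-40 130.64665072736318
-25 129.6101904708678
-10 129.61779939542447
5 127.97810366336797
20 127.1079973262941
35 123.50261452780207
```

The depth shows the ledge's outer edge at about x=-84 catching on the clip noses (tip at -82, z=88). The cover has already tilted about 3.4° back-down in the grip. I'll lift slightly, move 5 mm back and lower again.

Call:
carry_out(
  deltas=[
    [[0, 0, -2, 0], [2, 0, -3, 0], [4, 0, -3, 0], [5, 0, -3, 0], [5, 0, -1, 0], [5, 0, 0, 0], [5, 0, 0, 0]],
  ],
)

```text
time: 16.25
tool_pos: [572.1, -26.5, 198.5]
tcp_rot: [-3.142, -0.002, -0.21]
contact_force: [1.9, 0.0, 5.7]
grip_width: 63.8
```

Call:
carry_out(
  deltas=[
    [[0, 0, 0.5, 0], [0, 0, 1, 0], [0, 0, 1.5, 0], [0, 0, 2, 0], [0, 0, 2, 0]],
  ],
)

```text
time: 16.75
tool_pos: [572.4, -26.6, 198.0]
tcp_rot: [-3.142, -0.004, -0.21]
contact_force: [-0.8, -0.3, 13.3]
grip_width: 63.8
```

```bash
cat >> h.py <<'E'
def tilt(tag):
    o=bot.get_obs();print("t %.2f"%o["time"],o["tool_pos"],"F",o["contact_force"],"w %.1f"%o["grip_width"])
    p,d=bot.capture("scene");cv2.imwrite(f"pics/{tag}.png",p);W=cloud("scene",d);F=inframe(W,(583,-31.4),np.radians(-12)).reshape(-1,3);F[:,2]+=1.7
    m=(F[:,2]>105)&(F[:,2]<145)&(F[:,0]>-60)&(F[:,0]<38)&(abs(F[:,1])>45)&(abs(F[:,1])<85);q=F[m]
    for _ in range(3):
        A=np.c_[q[:,:2],np.ones(len(q))];c=np.linalg.lstsq(A,q[:,2],rcond=None)[0];q=q[abs(A@c-q[:,2])<4]
    print("cover top z at 0: %.1f tilt back-down %.2f roll %.2f"%(c[2],-np.degrees(c[0]),np.degrees(c[1])),len(q))
    for s in(1,-1):
        b=F[(abs(F[:,1]-s*70)<14)&(F[:,2]>88)&(F[:,2]<112)&(F[:,0]>25)&(F[:,0]<75)]
        t=F[(abs(F[:,1]-s*55)<9)&(F[:,0]>46)&(F[:,0]<66)&(F[:,2]>72)&(F[:,2]<90)]
        print(s,"backwall x %.1f"%np.median(b[:,0]),"tongue top z %.1f"%np.median(t[:,2]) if len(t) else "",len(t))
    for s in(1,-1):
        q=F[(F[:,2]>112)&(F[:,2]<130)&(F[:,1]*s>60)&(F[:,1]*s<110)&(F[:,0]>-50)&(F[:,0]<30)];print("side",s,np.percentile(q[:,1]*s,98)*s)
E
python3 -c "
from h import *
tilt('t1')"
```

```text
t 16.75 [572.36 -26.6  198.01] F [-0.77 -0.27 13.25] w 63.8
cover top z at 0: 125.4 tilt back-down 5.51 roll 0.10 823
1 backwall x 39.9 tongue top z 76.5 45
-1 backwall x 40.5 tongue top z 76.5 40
side 1 94.49021682580663
side -1 -93.98898213555277
```

Call:
carry_out(
  deltas=[
    [[1.5, 0, -0.5, 0], [3, 0, -0.5, 0], [4.5, 0, -0.5, 0], [6, 0, -0.3, 0], [7.5, 0, 0, 0], [9, 0, 0, 0], [10.5, 0, 0.3, 0], [12, 0, 0.3, 0], [12, 0, 0.3, 0]],
  ],
)

```text
time: 17.7
tool_pos: [582.4, -28.6, 196.9]
tcp_rot: [-3.142, 0.001, -0.21]
contact_force: [-7.6, 1.3, 12.8]
grip_width: 63.8
```

```bash
python3 -c "
from h import *
tilt('t2')"
```

```text
t 17.70 [582.36 -28.57 196.87] F [-7.58  1.31 12.82] w 63.8
cover top z at 0: 125.3 tilt back-down 5.58 roll -0.08 728
1 backwall x 50.1 tongue top z 77.7 67
-1 backwall x 50.4 tongue top z 77.0 61
side 1 94.65468038120757
side -1 -93.94287838267618
```

Call:
carry_out(
  deltas=[
    [[1, 0, -0.5, 0], [2.5, 0, -0.5, 0], [4, 0, -0.5, 0], [5.5, 0, -0.5, 0], [7, 0, -0.3, 0], [7, 0, -0.3, 0]],
  ],
)

```text
time: 18.35
tool_pos: [589.3, -30.1, 196.3]
tcp_rot: [-3.142, 0.002, -0.21]
contact_force: [-4.6, 1.6, 7.1]
grip_width: 63.9
```

```bash
python3 -c "
from h import *
tilt('t3')
p=cv2.imread('pics/t3.png');cv2.imwrite('pics/t3c.png',cv2.resize(p[170:290,260:390],None,fx=4,fy=4,interpolation=cv2.INTER_CUBIC))"
```

```text
t 18.35 [589.33 -30.07 196.33] F [-4.61  1.58  7.1 ] w 63.9
cover top z at 0: 125.3 tilt back-down 5.41 roll 0.05 644
1 backwall x 57.8 tongue top z 77.2 44
-1 backwall x 57.8 tongue top z 78.1 41
side 1 94.64446013661768
side -1 -93.92180340364894
```

View pics/t3c.png

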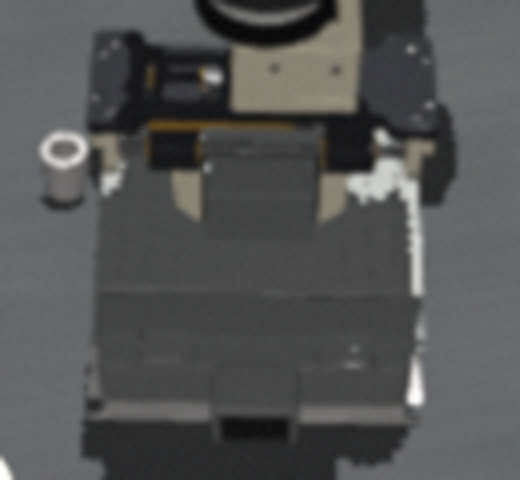

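The crop shows the cover's back just short of the keepers, with the tongues level with the bars in y. I'll keep sliding towards the cheeks.

Call:
carry_out(
  deltas=[
    [[1, 0, 0, 0], [2, 0, 0, 0], [3, 0, 0.2, 0], [4, 0, 0.2, 0], [5, 0, 0.2, 0], [5, 0, 0.2, 0]],
  ],
)

```text
time: 19.0
tool_pos: [593.9, -31.1, 196.0]
tcp_rot: [-3.142, 0.003, -0.21]
contact_force: [-4.8, 1.1, 7.6]
grip_width: 63.6
```

```bash
python3 -c "
from h import *
tilt('t4')"
```

```text
t 19.00 [593.93 -31.11 196.  ] F [-4.75  1.13  7.58] w 63.6
cover top z at 0: 125.6 tilt back-down 5.20 roll -0.03 591
1 backwall x 61.8 tongue top z 81.6 32
-1 backwall x 61.8 tongue top z 80.3 28
side 1 94.72798872672077
side -1 -93.73670503153035
```

Call:
carry_out(
  deltas=[
    [[0.8, 0, 0, 0], [1.6, 0, 0, 0], [2.4, 0, 0, 0], [3.2, 0, 0, 0], [3.2, 0, 0, 0]],
  ],
)

```text
time: 19.55
tool_pos: [596.0, -31.5, 196.0]
tcp_rot: [3.141, 0.006, -0.209]
contact_force: [-10.3, 2.4, 10.7]
grip_width: 63.9
```

```bash
python3 -c "
from h import *
tilt('t5')"
```

```text
t 19.55 [595.96 -31.51 196.04] F [-10.32   2.43  10.68] w 63.9
cover top z at 0: 125.8 tilt back-down 5.43 roll 0.04 585
1 backwall x 63.8 tongue top z 80.5 25
-1 backwall x 63.9 tongue top z 82.9 24
side 1 94.69613676557793
side -1 -93.60653491577786
```

Call:
carry_out(
  deltas=[
    [[-1.2, 0, 0.5, 0], [-2.2, 0, 1, 0], [-3, 0, 1.5, 0], [-3.8, 0, 2, 0], [-4.5, 0, 2.5, 0], [-4.5, 0, 2.5, 0]],
  ],
)

```text
time: 20.2
tool_pos: [594.1, -31.1, 195.2]
tcp_rot: [-3.142, -0.003, -0.21]
contact_force: [-3.4, 0.4, 12.0]
grip_width: 63.9
```

```bash
python3 -c "
from h import *
tilt('t6')"
```

```text
t 20.20 [594.14 -31.13 195.17] F [-3.35  0.37 12.  ] w 63.9
cover top z at 0: 124.7 tilt back-down 4.27 roll -0.05 583
1 backwall x 63.2 tongue top z 81.2 24
-1 backwall x 63.2 tongue top z 82.6 26
side 1 94.58484855829327
side -1 -93.86430415236457
```

Call:
carry_out(
  deltas=[
    [[-0.6, 0, 0.8, 0], [-1.2, 0, 1.6, 0], [-1.8, 0, 2.4, 0], [-2.4, 0, 3, 0], [-2.4, 0, 3, 0]],
  ],
)

```text
time: 20.75
tool_pos: [591.1, -30.5, 192.6]
tcp_rot: [3.142, -0.002, -0.209]
contact_force: [-8.0, 1.0, 17.0]
grip_width: 63.7
```

```bash
python3 -c "
from h import *
tilt('t7')"
```

```text
t 20.75 [591.11 -30.48 192.58] F [-7.98  1.02 16.98] w 63.7
cover top z at 0: 122.0 tilt back-down 1.64 roll 0.07 609
1 backwall x 61.7 tongue top z 81.1 30
-1 backwall x 61.7 tongue top z 81.4 28
side 1 94.69454623328505
side -1 -93.91078412535727
```

Call:
carry_out(
  deltas=[
    [[0.5, 0, -1, 0], [0.5, 0, -1.5, 0], [0.5, 0, -1.5, 0], [0.5, 0, -1.5, 0], [0.5, 0, -1.5, 0], [0.5, 0, -12, 0], [0.5, 0, -35, 0], [0.5, 0, -60, 0], [0.5, 0, -60, 0]],
  ],
  fingers=91,
)

```text
time: 21.7
tool_pos: [593.4, -31.0, 254.6]
tcp_rot: [-3.141, -0.008, -0.21]
contact_force: [-0.5, -0.2, 0.4]
grip_width: 91.0
```

```bash
sed -i 's/^H=.*/H=np.array([583.7,-29.3]);HY=-12./' h.py; python3 -c "
from h import *
tilt('t8')
go((*hw(-48,0),250,-12),(*hw(-48,0),192,-12),(*hw(-48,0),184,-12))"
```

```text
t 21.70 [593.44 -31.02 254.63] F [-0.54 -0.22  0.42] w 91.0
cover top z at 0: 121.1 tilt back-down 0.88 roll -0.10 841
1 backwall x 61.2 tongue top z 82.2 34
-1 backwall x 60.9 tongue top z 80.6 28
side 1 94.6716227797243
side -1 -93.63694442324402
t 21.75 pos [592.66 -30.88 252.59] rpy [-3.14 -0.   -0.21] F [ 0.89  0.15 -0.36] M [ 0.   -0.    0.04] w 90.9
[-57.1    0.34   2.59  -0.  ]
[-57.1    0.34  60.59  -0.  ]
[-57.1    0.34  68.59  -0.  ]
```

Call:
carry_out(
  deltas=[
    [[-15, 0, 0, 0], [-35, 0, 0, 0], [-50, 0, 10, 0], [-56, 0.3, 25, 0], [-56, 0.3, 42, 0], [-56, 0.3, 54, 0], [-56, 0.3, 58, 0], [-56, 0.3, 59, 0], [-56, 0.3, 59, 0]],
  ],
)

```text
time: 22.65
tool_pos: [537.3, -19.5, 191.4]
tcp_rot: [3.141, -0.0, -0.21]
contact_force: [0.3, 0.1, 0.6]
grip_width: 91.4
```

Call:
carry_out(
  deltas=[
    [[0, 0, 1, 0], [0, 0, 2.5, 0], [0, 0, 4, 0], [0, 0, 5.5, 0], [0, 0, 7, 0], [0, 0, 7, 0]],
  ],
)

```text
time: 23.25
tool_pos: [536.4, -19.3, 184.8]
tcp_rot: [3.141, 0.001, -0.21]
contact_force: [-3.9, 1.2, 7.4]
grip_width: 91.1
```

Call:
carry_out(
  deltas=[
    [[0, 0, 1, 0], [0, 0, 2, 0], [0, 0, 3, 0], [0, 0, 3.5, 0], [0, 0, 3.5, 0]],
  ],
)

```text
time: 23.75
tool_pos: [536.0, -19.2, 183.6]
tcp_rot: [3.141, 0.0, -0.209]
contact_force: [-11.9, 0.9, 25.1]
grip_width: 90.8
```

Call:
carry_out(
  deltas=[
    [[0, 0, -5, 0], [0, 0, -15, 0], [0, 0, -25, 0], [-20, 0, -25, 0], [-50, 0, -25, 0], [-75, 0, -22, 0], [-84, 0, -10, 0], [-84, 0, 10, 0], [-84, 0, 22, 0], [-84, 0, 26, 0], [-84, 0, 26, 0]],
  ],
)

```text
time: 24.85
tool_pos: [455.0, -2.0, 154.7]
tcp_rot: [3.142, 0.0, -0.21]
contact_force: [0.1, -0.3, 0.0]
grip_width: 91.2
```

```bash
python3 -c "
from h import *
tilt('t9')
go((*hw(-130,0),154,-12),(*hw(-110,0),154,-12),(*hw(-88,0),154,-12))
p,d=bot.capture('top');W=cloud('top',d);F=inframe(W,(579.5,-32.4),np.radians(-12))
for s in (1,-1): rect(F,80,116,(-120,-66,*sorted((s*30,s*70))))
cv2.imwrite('pics/top9.png',cv2.resize(p[90:230,270:410],None,fx=4,fy=4))"
```

```text
t 24.85 [454.99  -1.95 154.67] F [ 0.15 -0.33  0.01] w 91.2
cover top z at 0: 119.5 tilt back-down -0.60 roll 0.04 884
1 backwall x 60.6 tongue top z 81.9 32
-1 backwall x 60.8 tongue top z 80.1 26
side 1 94.64091997940419
side -1 -93.64890637923716
t 24.90 pos [455.25  -1.99 155.08] rpy [ 3.14 -0.   -0.21] F [-0.31 -0.51  0.03] M [0.05 0.04 0.08] w 90.6
[ 1.33  0.    1.08 -0.  ]
[21.33 -0.    1.08 -0.  ]
[43.33 -0.01  1.08 -0.  ]
few 0
few 1
```

View pics/top9.png

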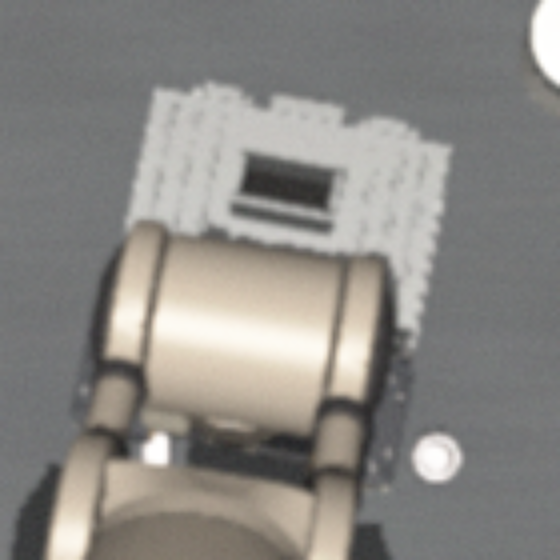

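The view shows the cover on the housing with its tongues under the keepers at the top; the wrist hides the clips. The measured tilt is now about 0°, so the front is down. I'll push both tabs at once with the open fingers.

Call:
carry_out(
  deltas=[
    [[4, 0, 1, 0], [8, 0, 1, 0], [12, 0, 1, 0], [15, 0, 1, 0], [18, 0, 1, 0], [21, 0, 1, 0], [24, 0, 1, 0], [26, 0, 1, 0], [28, 0, 1, 0], [28, 0, 1, 0]],
  ],
)

```text
time: 25.95
tool_pos: [483.0, -7.9, 153.8]
tcp_rot: [3.142, -0.001, -0.21]
contact_force: [-0.2, -0.2, 0.4]
grip_width: 90.7
```

Call:
carry_out(
  deltas=[
    [[2, 0, 0, 0], [4, 0, 0, 0], [6, 0, 0, 0], [8, 0, 0, 0], [10, 0, 0, 0], [12, 0, 0, 0], [14, 0, 0, 0], [14, 0, 0, 0]],
  ],
)

```text
time: 26.75
tool_pos: [495.8, -10.6, 153.6]
tcp_rot: [3.141, 0.001, -0.21]
contact_force: [-0.5, 0.6, 1.4]
grip_width: 90.9
```

Call:
carry_out(
  deltas=[
    [[-5, 0, 0, 0], [-15, 0, 0, 0], [-30, 0, 0, 0], [-45, 0, -20, 0], [-60, 0, -60, 0], [-75, 40, -90, 0], [-90, 85, -100, 0], [-100, 130, -100, 0], [-105, 175, -100, 0], [-105, 220, -100, 0], [-105, 250, -100, 0], [-105, 250, -100, 0]],
  ],
)

```text
time: 27.95
tool_pos: [340.1, -235.9, 253.7]
tcp_rot: [3.14, -0.001, -0.214]
contact_force: [0.1, -0.8, 0.4]
grip_width: 91.2
```

```bash
python3 -c "
from h import *
tilt('t10')
p,d=bot.capture('top');W=cloud('top',d);F=inframe(W,(579.5,-32.4),np.radians(-12))
for s in (1,-1): rect(F,80,118,(-120,-66,*sorted((s*30,s*70))))
cv2.imwrite('pics/top10.png',np.hstack([cv2.resize(p[100:220,280:420],(480,411)),cv2.resize(cv2.imread('pics/t10.png')[180:280,270:380],(320,411))[:,:320]]))"
```

```text
t 27.95 [ 340.09 -235.9   253.71] F [ 0.13 -0.79  0.41] w 91.2
cover top z at 0: 119.4 tilt back-down -0.52 roll -0.01 889
1 backwall x 60.4 tongue top z 80.9 33
-1 backwall x 60.6 tongue top z 82.7 31
side 1 94.66397022893229
side -1 -93.70367438804251
32 zmed 99.0 rect [-71.8  49.6] [21.  11.4] ang 89.71
31 zmed 94.7 rect [-71.6 -51.9] [11.1 24.5] ang 0.04
```

View pics/top10.png

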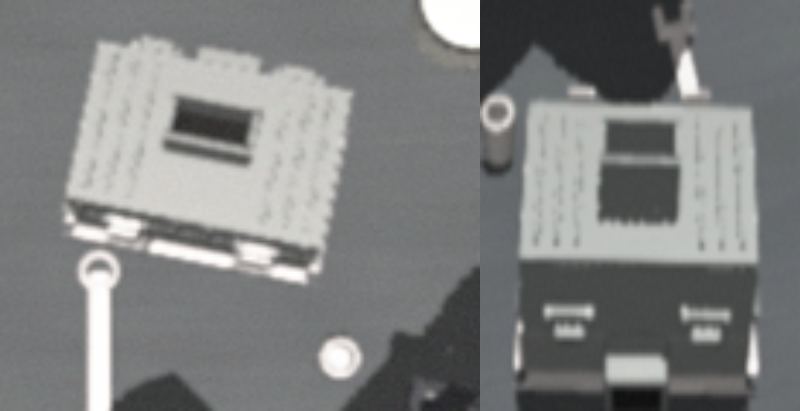

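The views show both clips upright over the ledges (tabs at x about -72 mm; open they were at -107). The cover is flat, and both tongue tips stick out behind the keeper bars. The robot is clear, so I'm handing in.

```bash
python3 -c "
from plant import bot
print(bot.close_job())"
```

```text
the job is handed in; nothing more can be done
None
```

The air filter housing is closed up with the new element inside, and I handed the job in at about 28 s of the 72 s allowed. No verdict came back, so what follows is from my own last checks.

**What I did**
- **Element:** I seated it in the recess.
- **Cover:** I lowered it against the front rim so it tilted back-down by about 5° in the grip. I then slid the tongues under the keepers until the back wall met the cheeks, swung it down, and released it.
- **Front and clips:** I pressed the front home with about 25 N, then pushed both clips over together with the open fingers.

**Last checks**
- **Element:** it measured at (-8.2, 0.2) mm in the housing frame, with its top at 99.5 mm (nominal -8, 0 and 100).
- **Cover:** it is flat to within the measuring bias (tilt -0.5°), its back wall is at about 60.5 mm, and both tongue tips show behind the bars.
- **Clips:** both are upright over the ledges, with the tabs at about x = -72 mm (open they were at -107).
- **Other parts:** the spanner and socket look unmoved. I did not measure the other tools and parts separately.

**What disagreed**
- **Cameras:** the two differed by about 4 mm in x, so I used comparisons within one view.
- **Cover's sideways position:** it was about 4.7 mm off in y before I corrected it.
- **Ledges on the clips:** on the first lowering the ledges touched the open clip noses with about 10 N, and I moved back 5 mm and lowered again.
- **Clip force:** I saw no clear push force on the clips in the readings, so the evidence that they are shut is from the pictures and depth only.

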